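# Measure a used control unit in the bench gauge

### The arm

A 6-joint arm with a two-finger parallel gripper is mounted at the origin on the work surface. World frame = base frame: x ahead of the robot, y to its left, z up, the work surface at z = 0. Lengths are in m, angles in rad, forces in N, time in s.
With the tool pointing down it reaches from about 0.35 to 0.775 m from the base axis. Payload 5.5 kg.
Tool frame: the origin (TCP) lies midway between the tips of the shut fingers; the grasp point (between the pads) lies 19 mm behind it; z points along the fingers, y is the line along which they close (so a half turn about z gives the same grasp; the last joint's range is limited). The gripper opens to 85 mm and grips with 20 to 120 N. Pads are 22 mm wide; open, the fingers measure 114 mm over their backs; the gripper's body (76 mm by 85 mm) begins 54 mm behind the grasp point. The pads swing forward as they close: fully open they stand 13 mm farther back than shut.
Start: joints at [-1.245, 0.313, 0.046, 1.304, 0, 1.431], TCP at [0.258, -0.514, 0.231] pointing down, gripper open.
Joint ranges: [-2.76, 2.76], [-0.86, 1.69], [-1.03, 1.26], [-2.2, 2.34], [-1.47, 1.5], [-3.14, 3.14]. Speed limits (rad/s): [2.57, 2.57, 3.14, 3.14, 3.14, 3.14].

### API

Orientations are given as a unit quaternion [w, x, y, z].
In Python, from workcell import telemetry, imaging, env gives the robot as it stands. The module is installed in compiled form; this text tells all that it offers.
- The arm moves only by the tool step_arm, never from a script. Its argument "moves" is a list of rows, each a list of 3 entries, a list of its own where there are three numbers: the shift along the tool's x, y, z in mm, then the turn, a rotation vector about the tool's x, y, z in rad, then the finger opening in mm, from 0 to 85.4. A call has 1 to 8 rows; each row is the pose to reach, as a shift and turn from the pose commanded when the call began, along the tool's axes at that moment; what a row does not reach only later rows make up. A row lasts 1/12 s, in which the tool goes at most 41.7 mm and 7.16 degrees, less where a joint would pass 70% of its speed; a pose out of reach is approached as far as the arm can. A call with a gripper value outside its range is refused whole. The fingers move at their own pace and stop on an object; "grip_force" is the grip in N (left out, the last holds). Time passes only in rows, so rows that repeat a pose let the fingers close. It gives the time, the measured TCP pose, the force, the opening and the grip force at its end, in the units of the state.
- telemetry.get_state(): the state, without advancing time (a new reading comes with each control period).
- imaging.read_camera(name): name is "side" or "top"; returns the picture (420x560x3 uint8, red, green, blue); there is no depth.
- imaging.camera_params(name): a dict with "camera_matrix" (3x3 intrinsics, pixels), "D" ([k1, k2, p1, p2, k3] as OpenCV has them; the pictures are not rectified), "pose" (4x4, takes a point from camera to world coordinates). Camera axes: x right, y up, looking along -z (the intrinsics and any distortion apply to the point x, -y, -z); pixel columns grow to the right and rows downward; lengths in m; the calibration is good to about 2 mm. A picture is of the moment at which its call begins. camera_params takes no time and is no camera call.
- env.hand_in(): hands the job in; it is judged then, once.
The state is a dict: "clock": time; "joint_pos": joint angles; "qvel": joint speeds; "tau": joint torques, N m; "tcp_pos": TCP position; "orientation": TCP orientation; "wrist_force": force on the tool from outside, world axes, zero at the start; "ft_torque": the same for the moment, N m; "finger_gap": finger opening in m; "grip_force": force on a finger pad.
Only numpy, scipy, OpenCV 4.12 (cv2) and the standard library are available. Lean on these libraries where they do the work, as an engineer would, in place of code of your own. Each camera call takes 0.05 s, during which the arm holds its last target. There are 200 camera calls.

### The job

Measure the used control unit in the bench gauge: with your fingertips push it along the bench until its long side lies flat against the back fence and its left end is up against the side stop, with no gap at either. Only then push the sliding jaw along the fence, from its outer side, until it meets the unit's other end, and leave everything so. Push only: do not lift or tip the unit, do not touch its connector block or the jaw's inner measuring face, and leave the other parts on the bench where they are.

Things in the scene. Friction and masses are not known exactly. Their poses are not given: they have to be found in the camera images.
- gauge: Fixed L of two aluminium bars, 20 mm thick, 30 mm high. Origin: inside corner of their inner faces, at bench level. +x points away from the robot (turned up to 10 degrees), +y to its left. Back fence along y: inner face x = 0, from y = -450 to +20 mm, with a paper scale on top. Side stop along x: inner face y = 0, from x = -110 to 0 mm. Between stop and jaw is bare bench.
- unit: Used control unit: loose flat aluminium box, 90 mm (own x) x 120 mm (y) x 35 mm high, plain upright sides, fins on top, 0.38 to 0.8 kg. Origin: centre of underside. Starts in front of the fence, turned up to 20 degrees from the gauge. Its +x long side goes to the fence, its +y end to the side stop: home is origin at x = -45, y = -60 mm in the gauge's frame, axes parallel.
- connector: Black plastic connector block fixed on top of the unit, 46 x 36 mm in the unit's x and y, 14 mm high (top 49 mm above the bench). Origin: centre of its underside, at (0, -18, 35) mm in the unit's frame. Not to be touched.
- jaw (a joint): Position (m) of the gauge's sliding jaw along the fence: 0 = far right, grows towards the side stop (gauge +y), range 0 to 0.27, starts at 0.01 to 0.05. Measuring face at gauge y = -0.37 + this value, so it meets a unit that is home at 0.25. About 2 N of friction; stays where left.
- jaw_face (a point): Bright steel measuring facing, 3 mm, on the +y side of the jaw's dark arm; not to be touched by hand. Origin: on the face, bench level, at gauge x = 0; axes as the gauge's. Arm and facing reach 120 mm to -x, y = -17 to 0 mm, 3 to 33 mm above the bench. The carriage rides over the fence: x = -17 to +33, y = -53 to -3 mm, top 56 mm up.
- jaw_push (a point): Point on the outer (-y) side of the jaw's arm where it is to be pushed: 70 mm in front of the fence, 18 mm above the bench, 17 mm to -y of the measuring face. Push it towards the gauge's +y.
- horn: Bystander: black disc horn, 86 mm across, 44 mm high, with a bracket tongue reaching 75 mm to its own +y, right of and nearer the robot than the unit. Origin: centre of its underside.
- relay: Bystander: small black relay cube, 28 mm, to the left and nearer the robot than the unit. Origin: centre of its underside.
- wiper_motor: Bystander: wiper motor behind the fence, about 170 x 95 mm, 54 mm high. Origin: at bench level near its middle.
- carton: Bystander: small cardboard carton 80 x 110 x 50 mm high behind the fence. Origin: centre of its underside.
- lamp: Bystander: vehicle lamp 55 x 100 x 30 mm high, left of the side stop. Origin: centre of its underside.
- screwdriver: Bystander: screwdriver lying on the bench at the right. Origin: at bench level.
- jar: Bystander: jar, 52 mm across and 90 mm high, at the far right. Origin: centre of its underside.

How it is judged:
On the way, in this order (a step that is already met when the one before it is completed fails the run):
1. the unit is home against back fence and side stop while the jaw is still well away from it (over 30 mm) (x of unit in the frame of gauge between -0.048 and -0.042 m and y of unit in the frame of gauge between -0.063 and -0.057 m and angle between the y axis of unit and the y axis of gauge, either way round below 0.035 rad and angle between unit's own z axis and vertical below 0.03 rad and y of unit in the frame of jaw_face above 0.09 m), for 0.2 s.
2. the jaw has been pushed up to the unit (y of unit in the frame of jaw_face below 0.063 m), for 0.2 s.
At the end, for the whole second after the job is handed in: The unit lies flat on the bench at rest, within 3 mm of the back fence and of the side stop and within 2 degrees of parallel, and the jaw's measuring face is within 3 mm of its other end (x of unit in the frame of gauge between -0.048 and -0.042 m and y of unit in the frame of gauge between -0.063 and -0.057 m and angle between the y axis of unit and the y axis of gauge, either way round below 0.035 rad and angle between unit's own z axis and vertical below 0.03 rad and y of unit in the frame of jaw_face below 0.063 m and height (world z) of unit below 0.004 m and linear speed of unit below 0.01 m/s and velocity of joint jaw below 0.01 m/s); the robot touches nothing.
It fails at once if the unit is lifted (over 8 mm) or tipped (height (world z) of unit above 0.008 m or angle between unit's own z axis and vertical above 0.15 rad).
It fails at once if the connector block is touched (contact force between the arm and connector above 1 N).
It fails at once if the jaw's inner measuring face is touched by the hand (contact force between the arm and jaw_c2 above 1 N).
It fails at once if another part on the bench is moved more than 15 mm (distance of any of horn, relay, wiper_motor, carton, lamp, screwdriver, jar from where it was at the start of the episode above 0.015 m).
It also fails if it takes over 61 s, if anything falls off the work surface, if the arm or the gripper's body presses on something with over 40 N, if the wrist force passes 120 N, or if a joint passes its speed limit or range.

## Working session

There is one attempt and no reset: what is moved stays moved. The work goes in short steps, Python scripts to look and compute and a tool call to move; the robot and the scene stay as the last step left them, time stands still between calls to the robot, and variables do not carry over. Pictures are saved under pics/ and viewed, at most 10 in all, crops included, and the job is handed in when it is done.

Besides the shell and the picture viewer there is one more tool, called after ">>>" by a JSON object that holds its "name" and its "arguments", one argument or row to a line. step_arm: Moves the arm, as the interface text tells. Its arguments: {"type":"object","properties":{"moves":{"type":"array"},"grip_force":{"type":"number"}},"required":["moves"]}

```bash
mkdir -p pics; cat > h.py <<'E'
import numpy as np, cv2
from workcell import telemetry, imaging, env
from scipy.spatial.transform import Rotation as R
def shot(n,f):
    im=imaging.read_camera(n); cv2.imwrite('pics/'+f,im[:,:,::-1]); return im
def ray(n,px,z):
    p=imaging.camera_params(n);K=np.array(p['camera_matrix']);T=np.array(p['pose'])
    u=cv2.undistortPoints(np.array(px,float).reshape(-1,1,2),K,np.array(p['D'],float)).reshape(-1,2)
    d=np.c_[u[:,0],-u[:,1],-np.ones(len(u))]@T[:3,:3].T;o=T[:3,3]
    return o+d*((z-o[2])/d[:,2])[:,None]
def proj(n,X):
    p=imaging.camera_params(n);K=np.array(p['camera_matrix']);T=np.array(p['pose'])
    c=(np.array(X,float).reshape(-1,3)-T[:3,3])@T[:3,:3]
    c=c*[1,-1,-1]
    return cv2.projectPoints(c,np.zeros(3),np.zeros(3),K,np.array(p['D'],float))[0].reshape(-1,2)
E
python3 - <<'E'
from h import *
shot('top','t0.png');shot('side','s0.png')
for n in('top','side'):
    print(imaging.camera_params(n))
s=telemetry.get_state();print(s)
E
```

```text
{'camera_matrix': array([[513.60261454,   0.        , 278.27800688],
       [  0.        , 513.60261454, 207.7644575 ],
       [  0.        ,   0.        ,   1.        ]]), 'D': array([-0.13046014,  0.        ,  0.        ,  0.        ,  0.        ]), 'pose': array([[ 0.01362205,  0.98999166, -0.14046692,  0.39513483],
       [-0.99978838,  0.01565113,  0.0133506 , -0.06033529],
       [ 0.01541545,  0.14025533,  0.98999536,  1.18046206],
       [ 0.        ,  0.        ,  0.        ,  1.        ]])}
{'camera_matrix': array([[533.18019563,   0.        , 273.79920167],
       [  0.        , 533.18019563, 213.06136025],
       [  0.        ,   0.        ,   1.        ]]), 'D': array([0.06418367, 0.        , 0.        , 0.        , 0.        ]), 'pose': array([[-0.72918981,  0.43481146, -0.52841387, -0.05800479],
       [-0.68400591, -0.44004584,  0.58180373,  0.6106073 ],
       [ 0.02044861,  0.78568356,  0.61829055,  0.78109442],
       [ 0.        ,  0.        ,  0.        ,  1.        ]])}
{'clock': 0.1, 'joint_pos': array([-1.24463451e+00,  3.13923369e-01,  4.51212022e-02,  1.30362834e+00,
        3.02107848e-05,  1.43120486e+00]), 'qvel': array([ 0.00015591, -0.00102609,  0.00201858,  0.00234725,  0.00042654,
       -0.00083084]), 'tau': array([ 3.39200516e-03, -4.81725740e+01,  2.99243116e+01,  1.26956697e-02,
       -3.15963439e-05,  1.27390450e-06]), 'tcp_pos': array([ 0.25808787, -0.51331856,  0.23051086]), 'orientation': array([-8.14944665e-04,  9.73006236e-01,  2.30777377e-01, -6.10721935e-05]), 'wrist_force': array([0.69936242, 0.244628  , 0.30424389]), 'ft_torque': array([ 0.05039815, -0.00887791,  0.00745389]), 'grip_force': 0.0, 'finger_gap': 0.08544904995102802}
```

View pics/t0.png

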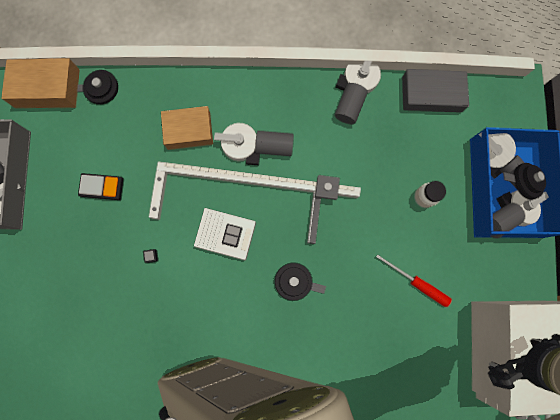

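View pics/s0.png

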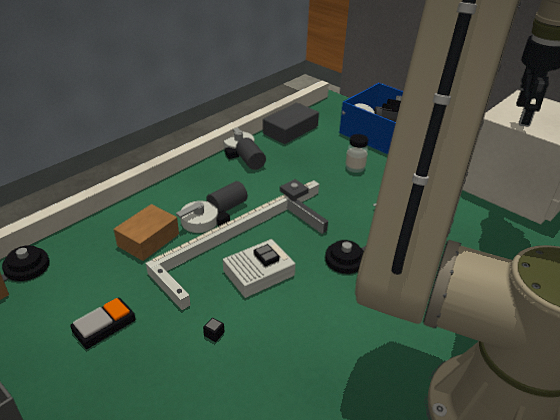

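The top view shows the gauge corner near (162,165), the fence running to (360,192) and the stop down to (154,217). The unit is at about (225,234), the jaw arm at (315,220), the horn at (294,282) and the relay at (150,256). The side view agrees. Next I'll fit the outlines.

```bash
cat >> h.py <<'E'
def white(im):
    h=cv2.cvtColor(im,cv2.COLOR_RGB2HSV); return ((h[:,:,2]>140)&(h[:,:,1]<70)).astype('uint8')
def unit_pose(im):
    m=white(im); m[:195]=0
    m=cv2.morphologyEx(m,cv2.MORPH_OPEN,np.ones((3,3)))
    return m
E
python3 - <<'E'
from h import *
im=cv2.imread('pics/t0.png')[:,:,::-1].copy()
m=white(im)
n,l,st,c=cv2.connectedComponentsWithStats(m)
for i in range(1,n):
    if st[i,4]>150 and 100<st[i,0]<400 and 90<st[i,1]<300: print(i,st[i],c[i])
big=cv2.resize(im[150:270,135:375],None,fx=3.3,fy=3.3,interpolation=cv2.INTER_CUBIC)
mm=cv2.resize(m[150:270,135:375]*255,None,fx=1.6,fy=1.6)
cv2.imwrite('pics/crop.png',big[:,:,::-1])
E
```

```text
21 [ 214  122   42   37 1042] [237.31573896 139.85892514]
26 [ 148  161  169   58 1908] [218.4533543  179.58385744]
35 [338 185  23  12 209] [349.13875598 190.18181818]
42 [ 194  208   62   52 1794] [223.02173913 232.93366778]
```

View pics/crop.png

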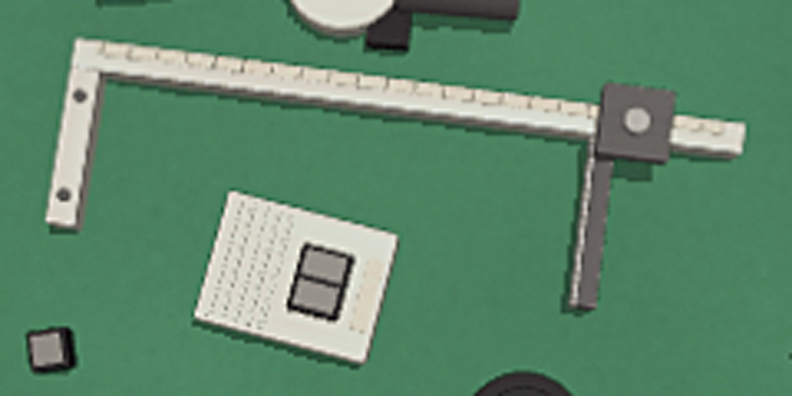

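```bash
cat >> h.py <<'E'
def edges(im,r0,r1,c0,c1,thr=110):
    """sub-pixel first bright crossing from top (per column) / from left (per row) using saturation-free red channel"""
    g=cv2.GaussianBlur(im[:,:,0],(3,3),0).astype(float)
    top=[];left=[]
    return g
def first(v,thr):
    i=np.argmax(v>thr)
    return None if i==0 else i-1+(thr-v[i-1])/(v[i]-v[i-1])
def fit(n,pts,z):
    P=ray(n,pts,z)[:,:2].astype('float32')
    for _ in range(3):
        vx,vy,x,y=cv2.fitLine(P,cv2.DIST_HUBER,0,.01,.01).ravel()
        d=abs((P[:,0]-x)*vy-(P[:,1]-y)*vx);P=P[d<.0025]
    return np.array([vx,vy]),np.array([x,y]),len(P)
def topedge(im,c0,c1,r0,r1,thr=140):
    g=im[:,:,0].astype(float); return [(c,r0+f) for c in range(c0,c1) if (f:=first(g[r0:r1,c],thr)) is not None]
def leftedge(im,c0,c1,r0,r1,thr=140):
    g=im[:,:,0].astype(float); return [(c0+f,r) for r in range(r0,r1) if (f:=first(g[r,c0:c1],thr)) is not None]
def inter(a,b):
    t=np.linalg.solve(np.c_[a[0],-b[0]],b[1]-a[1]); return a[1]+t[0]*a[0]
E
python3 - <<'E'
from h import *
im=cv2.imread('pics/t0.png')[:,:,::-1].copy()
F=fit('top',topedge(im,166,214,154,176)+topedge(im,240,314,163,190)+topedge(im,341,358,178,196),.03)
S=fit('top',leftedge(im,140,163,172,214),.03)
U=fit('top',topedge(im,209,252,200,230),.035)
L=fit('top',leftedge(im,185,215,214,244),.035)
for n,a in zip('FSUL',(F,S,U,L)): print(n,a,np.degrees(np.arctan2(-a[0][0]*np.sign(-a[0][1]),abs(a[0][1]))))
y=F[0]*np.sign(F[0][1]); x=np.array([y[1],-y[0]])
cor=inter(F,S); G=cor-.02*x-.02*y
uy=U[0]*np.sign(U[0][1]); ux=np.array([uy[1],-uy[0]])
uc=inter(U,L)-.045*ux-.06*uy
th=np.arctan2(-y[0],y[1]);print('gauge',G,np.degrees(th),'stopdir',S[0],x)
A=np.c_[x,y]
print('unit',uc,np.degrees(np.arctan2(-uy[0],uy[1])),'in gauge',A.T@(uc-G), 'L dir',L[0],ux)
P=ray('top',np.array([(745,125),(742,155),(237,37)])/3.3+[135,150],.03)[:,:2];print('fence end',(P-G)@A)
P=ray('top',np.array([(591,160),(571,305),(597,305),(395,235),(365,360),(194,318)])/3.3+[134.5,149.5],.033)[:,:2];print('jaw,unit corners',(P-G)@A)
# overlay
def pt(l,z): return np.array([np.r_[G+A@np.array(q),z] for q in l])
print('horn',(ray('top',[(294,282),(324,288),(150,256)],.03)[:,:2]))
v=cv2.resize(im,None,fx=1,fy=1).copy()
Au=np.c_[ux,uy]
for n,f in(('top','t0'),('side','s0')):
    v=cv2.imread(f'pics/{f}.png'); v=cv2.resize(v,None,fx=2,fy=2,interpolation=cv2.INTER_CUBIC)
    for q in (pt([(0,20e-3),(0,-.45)],.03),pt([(0,0),(-.11,0)],.03)):
        cv2.polylines(v,[np.int32(proj(n,q)*2+.5)],0,(0,0,255),1)
    for z in(0,.035):
        q=[np.r_[uc+Au@np.array(a),z] for a in((.045,.06),(.045,-.06),(-.045,-.06),(-.045,.06))]
        cv2.polylines(v,[np.int32(proj(n,q)*2+.5)],1,(255,0,0),1)
    cv2.imwrite(f'pics/o_{n}.png',v[290:560,200:760] if n=='top' else v[330:680,200:760])
a=cv2.imread('pics/o_top.png');b=cv2.imread('pics/o_side.png');cv2.imwrite('pics/o.png',np.vstack([a,b])[:600])
E
```

```text
F (array([0.11429486, 0.9934469 ], dtype=float32), array([ 0.63665164, -0.02202393], dtype=float32), 139) 6.562955
S (array([ 0.9937625 , -0.11151711], dtype=float32), array([0.5888531 , 0.21252401], dtype=float32), 42) -83.59722
U (array([0.24080658, 0.9705731 ], dtype=float32), array([0.5415635 , 0.03260009], dtype=float32), 43) 13.934151
L (array([ 0.96998405, -0.24316864], dtype=float32), array([0.5079052 , 0.10329773], dtype=float32), 30) -75.92637
gauge [0.6405281  0.18665601] -6.562955 stopdir [ 0.9937625  -0.11151711] [ 0.9934469  -0.11429486]
unit [0.4979819  0.04381599] -13.934151 in gauge [-0.12528618 -0.15819627] L dir [ 0.96998405 -0.24316864] [ 0.9705731  -0.24080658]
fence end [[ 0.01852577 -0.45152515]
 [-0.00272628 -0.45164317]
 [ 0.03409901 -0.09372111]]
jaw,unit corners [[-0.01943245 -0.34669934]
 [-0.1201695  -0.34503447]
 [-0.11790795 -0.36257989]
 [-0.08823576 -0.22026304]
 [-0.17504908 -0.21153204]
 [-0.16213948 -0.09264395]]
horn [[ 0.39215209 -0.11309557]
 [ 0.37961487 -0.18008004]
 [ 0.44444319  0.21067787]]
```

View pics/o.png

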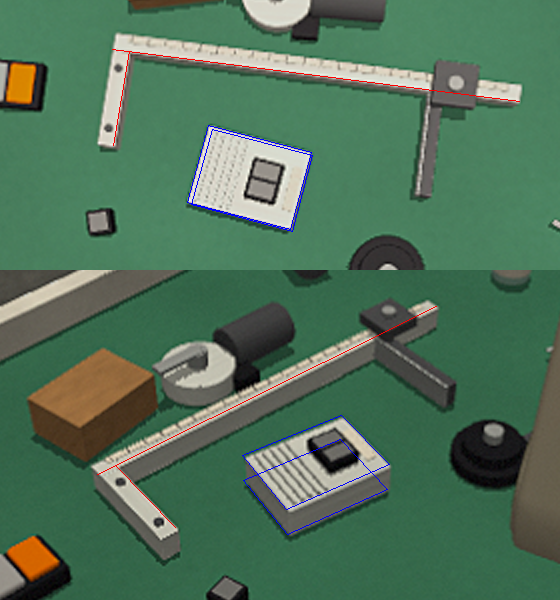

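The overlay fits in both views: the unit's edges, the fence and the stop all land on the outlines, and the known sizes come out within 2 mm. Next I'll write a move helper that works in gauge coordinates.

```bash
cat >> h.py <<'E'
G=np.array([.6405,.1867]);th=-np.radians(6.56);A=np.array([[np.cos(th),-np.sin(th)],[np.sin(th),np.cos(th)]])
def go(gx,gy,z,psi):
    """psi: tool-x angle relative to gauge x, deg; prints shift/turn for moves"""
    s=telemetry.get_state();q=s['orientation'];r=R.from_quat(np.r_[q[1:],q[0]])
    t=np.r_[G+A@[gx,gy],z]; p=psi*np.pi/180+th
    X=np.array([np.cos(p),np.sin(p),0]);Z=np.array([0,0,-1.]);D=R.from_matrix(np.c_[X,np.cross(Z,X),Z])
    print('shift',np.round(r.inv().apply(t-s['tcp_pos'])*1e3,1),'turn',np.round((r.inv()*D).as_rotvec(),3))
def st():
    s=telemetry.get_state();p=s['tcp_pos'];print('t',s['clock'],'g',np.round(np.r_[(p[:2]-G)@A,p[2]]*1e3,1),'Fg',np.round(np.r_[s['wrist_force'][:2]@A,s['wrist_force'][2]],1),'q',np.round(s['joint_pos'],2))
E
python3 -c "
from h import *
st();go(-.215,-.158,.15,180)"
```

```text
t 0.1 g [-299.9 -739.1  230.5] Fg [0.7 0.3 0.3] q [-1.24  0.31  0.05  1.3   0.    1.43]
shift [ 389.6 -439.3   81.3] turn [-0.000e+00 -2.000e-03 -2.561e+00]
```

>>> {"name": "step_arm", "arguments": {
  "moves": [
    [[24,-27,0],[0,0,-0.12],85],
    [[48,-54,0],[0,0,-0.24],85],
    [[72,-81,0],[0,0,-0.36],85],
    [[96,-108,0],[0,0,-0.48],85],
    [[120,-135,0],[0,0,-0.6],85],
    [[144,-162,10],[0,0,-0.72],85],
    [[168,-190,20],[0,0,-0.84],85],
    [[195,-220,30],[0,0,-0.96],85]
  ]
}}

```text
clock: 0.77
tcp_pos: [0.3336, -0.2283, 0.2008]
orientation: [0.0, 0.755, 0.656, -0.0]
wrist_force: [2.1, 0.3, -0.6]
finger_gap: 0.0852
grip_force: 0.0
```

```bash
python3 -c "
from h import *
st();go(-.215,-.158,.12,180)"
```

```text
t 0.7667 g [-257.5 -447.3  200.8] Fg [ 2.1  0.6 -0.6] q [-0.8  -0.   -0.41  1.17 -0.    0.91]
shift [290.3  35.   80.7] turn [-0.000e+00  1.000e-03 -1.597e+00]
```

>>> {"name": "step_arm", "arguments": {
  "moves": [
    [[36,4,10],[0,0,-0.12],85],
    [[72,8,20],[0,0,-0.24],85],
    [[108,13,30],[0,0,-0.36],85],
    [[144,17,40],[0,0,-0.48],85],
    [[180,22,50],[0,0,-0.6],85],
    [[216,26,60],[0,0,-0.72],85],
    [[252,30,70],[0,0,-0.84],85],
    [[290,35,80],[0,0,-0.96],85]
  ]
}}

```text
clock: 1.43
tcp_pos: [0.4099, 0.054, 0.1207]
orientation: [0.0, 0.366, 0.93, -0.0]
wrist_force: [0.3, 0.4, 0.5]
finger_gap: 0.0851
grip_force: 0.0
```

```bash
python3 -c "
from h import *
st();go(-.22,-.158,.06,180)"
```

```text
t 1.4333 g [-214.  -158.2  120.7] Fg [0.2 0.4 0.5] q [-0.06  0.07 -0.54  0.96 -0.    0.69]
shift [ 5.  -3.4 60.7] turn [-0.     0.    -0.636]
```

>>> {"name": "step_arm", "arguments": {
  "moves": [
    [[5,-3,0],[0,0,-0.12],85],
    [[5,-3,0],[0,0,-0.24],85],
    [[5,-3,10],[0,0,-0.36],85],
    [[5,-3,30],[0,0,-0.48],85],
    [[5,-3,50],[0,0,-0.6],85],
    [[5,-3,61],[0,0,-0.636],85],
    [[5,-3,61],[0,0,-0.636],85]
  ]
}}

```text
clock: 2.02
tcp_pos: [0.4021, 0.0537, 0.058]
orientation: [-0.003, 0.059, 0.998, -0.0]
wrist_force: [-0.4, -0.3, 0.5]
finger_gap: 0.085
grip_force: 0.0
```

```bash
python3 - <<'E'
from h import *
st();go(-.22,-.158,.0,180)
a=shot('top','t1.png');b=shot('side','s1.png')
f=lambda i:cv2.resize(i,None,fx=2.5,fy=2.5,interpolation=cv2.INTER_CUBIC)[:,:,::-1]
cv2.imwrite('pics/c1.png',np.vstack([f(a[170:290,130:350]),f(b[215:325,190:410])]))
E
```

```text
t 2.0167 g [-221.7 -159.4   58. ] Fg [-0.3 -0.3  0.5] q [-0.07  0.13 -0.65  0.8  -0.    0.05]
shift [-2.   1.4 57.9] turn [-0.    -0.005 -0.004]
```

View pics/c1.png

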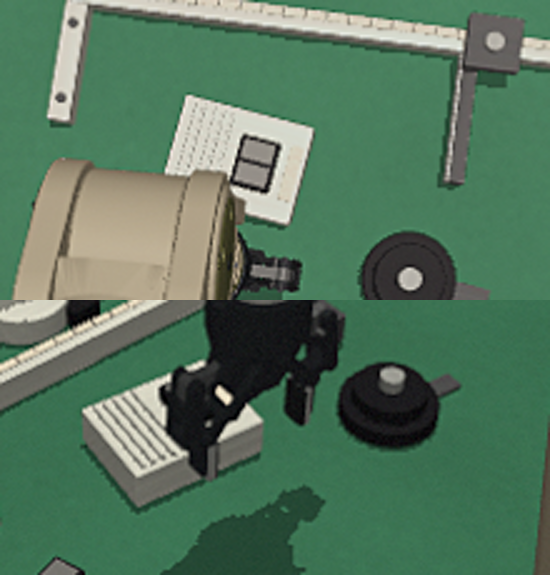

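The fingers (side crop, about (205,455) and (300,400)) are in front of the unit, and both it and the horn are clear. I'll descend with care.

>>> {"name": "step_arm", "arguments": {
  "moves": [
    [[-1,1,15],[0,-0.005,-0.004],85],
    [[-1,1,30],[0,-0.005,-0.004],85],
    [[-1,1,42],[0,-0.005,-0.004],85],
    [[-1,1,50],[0,-0.005,-0.004],85],
    [[-1,1,56],[0,-0.005,-0.004],85],
    [[-1,1,58],[0,-0.005,-0.004],85],
    [[-1,1,58],[0,-0.005,-0.004],85]
  ]
}}

```text
clock: 2.7
tcp_pos: [0.4058, 0.0543, 0.0023]
orientation: [0.002, 0.058, 0.998, -0.0]
wrist_force: [-0.4, -0.2, 0.3]
finger_gap: 0.0847
grip_force: 0.0
```

```bash
python3 - <<'E'
from h import *
st();go(-.18,-.158,.0,180)
E
```

```text
t 2.7 g [-218.1 -158.3    2.3] Fg [-0.4 -0.2  0.3] q [-0.06  0.22 -0.72  0.63 -0.    0.05]
shift [-38.1   0.4   2.5] turn [-0.     0.005 -0.002]
```

>>> {"name": "step_arm", "arguments": {
  "moves": [
    [[-14,0,0],[0,0,0],85],
    [[-26,0,1],[0,0,0],85],
    [[-32,0,1],[0,0,0],85],
    [[-37,0,1],[0,0,0],85],
    [[-42,0,1],[0,0,0],85],
    [[-47,0,1],[0,0,0],85],
    [[-52,0,1],[0,0,0],85],
    [[-57,0,1],[0,0,0],85]
  ]
}}

```text
clock: 3.37
tcp_pos: [0.4622, 0.048, 0.0014]
orientation: [0.002, 0.058, 0.998, 0.0]
wrist_force: [-2.9, 0.1, -1.4]
finger_gap: 0.0849
grip_force: 1.2
```

```bash
python3 - <<'E'
from h import *
st();go(-.11,-.158,.0,180)
E
```

```text
t 3.3667 g [-161.3 -158.2    1.4] Fg [-2.9 -0.2 -1.4] q [-0.07  0.31 -0.59  0.67  0.    0.05]
shift [-51.3   0.2   1.6] turn [ 0.     0.004 -0.001]
```

>>> {"name": "step_arm", "arguments": {
  "moves": [
    [[-6,0,0],[0,0.004,0],85],
    [[-12,0,0],[0,0.004,0],85],
    [[-18,0,0],[0,0.004,0],85],
    [[-24,0,0],[0,0.004,0],85],
    [[-30,0,0],[0,0.004,0],85],
    [[-36,0,0],[0,0.004,0],85],
    [[-42,0,0],[0,0.004,0],85],
    [[-46,0,0],[0,0.004,0],85]
  ]
}}

```text
clock: 4.03
tcp_pos: [0.509, 0.0423, 0.0018]
orientation: [0.001, 0.058, 0.998, -0.0]
wrist_force: [-1.3, -0.1, -1.7]
finger_gap: 0.0849
grip_force: 1.0
```

```bash
cat >> h.py <<'E'
def crop(f,boxes,k):
    o=[]
    for n,(r0,r1,c0,c1) in boxes:
        o.append(cv2.resize(imaging.read_camera(n)[r0:r1,c0:c1],None,fx=k,fy=k,interpolation=cv2.INTER_CUBIC)[:,:,::-1])
    w=max(i.shape[1] for i in o);cv2.imwrite('pics/'+f,np.vstack([cv2.copyMakeBorder(i,0,0,0,w-i.shape[1],0) for i in o]))
E
python3 - <<'E'
from h import *
st()
crop('c2.png',[('top',(150,270,130,350)),('side',(195,315,130,350))],2.5)
E
```

```text
t 4.0333 g [-114.2 -158.5    1.8] Fg [-1.3 -0.2 -1.7] q [-0.07  0.38 -0.47  0.72 -0.    0.04]
```

View pics/c2.png

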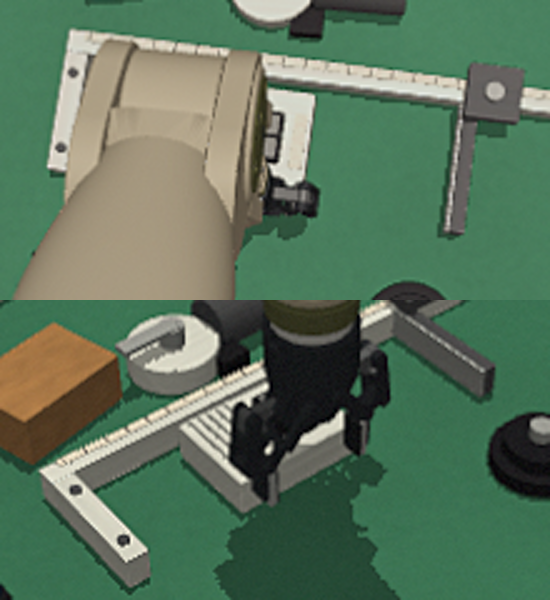

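The unit is now square to the fence, about 10 mm off it, with both fingers on its front side. I'll close the gap slowly and watch the force.

>>> {"name": "step_arm", "arguments": {
  "moves": [
    [[-2,0,0],[0,0.002,0],85],
    [[-4,0,0],[0,0.002,0],85],
    [[-6,0,0],[0,0.002,0],85],
    [[-8,0,0],[0,0.002,0],85],
    [[-9,0,0],[0,0.002,0],85],
    [[-10,0,0],[0,0.002,0],85]
  ]
}}

```text
clock: 4.63
tcp_pos: [0.517, 0.0414, 0.0019]
orientation: [-0.001, 0.058, 0.998, 0.0]
wrist_force: [-4.5, 0.7, 2.5]
finger_gap: 0.0852
grip_force: 2.6
```

>>> {"name": "step_arm", "arguments": {
  "moves": [
    [[-1,0,0],[0,0,0],85],
    [[-2,0,0],[0,0,0],85],
    [[-2,0,0],[0,0,0],85]
  ]
}}

```text
clock: 4.88
tcp_pos: [0.5195, 0.0412, 0.0019]
orientation: [-0.001, 0.058, 0.998, 0.0]
wrist_force: [-4.0, -0.6, 2.6]
finger_gap: 0.0851
grip_force: 2.3
```

>>> {"name": "step_arm", "arguments": {
  "moves": [
    [[-1,0,0],[0,0,0],85],
    [[-2,0,0],[0,0,0],85],
    [[-2,0,0],[0,0,0],85]
  ]
}}

```text
clock: 5.13
tcp_pos: [0.5207, 0.041, 0.0017]
orientation: [-0.002, 0.058, 0.998, 0.0]
wrist_force: [-7.7, 0.9, 5.2]
finger_gap: 0.0851
grip_force: 3.2
```

>>> {"name": "step_arm", "arguments": {
  "moves": [
    [[-1,0,0],[0,0,0],85],
    [[-2,0,0],[0,0,0],85],
    [[-2,0,0],[0,0,0],85]
  ]
}}

```text
clock: 5.38
tcp_pos: [0.5206, 0.041, 0.0015]
orientation: [-0.003, 0.058, 0.998, 0.0]
wrist_force: [-10.3, 1.2, 8.4]
finger_gap: 0.0849
grip_force: 5.4
```

>>> {"name": "step_arm", "arguments": {
  "moves": [
    [[-1,0,0],[0,0,0],85],
    [[-2,0,0],[0,0,0],85],
    [[-2,0,0],[0,0,0],85]
  ]
}}

```text
clock: 5.63
tcp_pos: [0.5206, 0.0411, 0.0012]
orientation: [-0.005, 0.058, 0.998, 0.0]
wrist_force: [-15.5, 1.0, 11.3]
finger_gap: 0.0849
grip_force: 7.6
```

It's against the fence: the TCP stalls at gauge x = -0.1025 while the force rises. I'll back off and lift.

>>> {"name": "step_arm", "arguments": {
  "moves": [
    [[6,0,0],[0,0,0],85],
    [[20,0,0],[0,0,0],85],
    [[40,0,-5],[0,0,0],85],
    [[40,0,-40],[0,0,0],85],
    [[40,0,-80],[0,0,0],85],
    [[40,0,-100],[0,0,0],85],
    [[40,0,-100],[0,0,0],85]
  ]
}}

```text
clock: 6.22
tcp_pos: [0.4914, 0.0446, 0.1074]
orientation: [0.006, 0.058, 0.998, -0.0]
wrist_force: [1.0, -0.2, 0.2]
finger_gap: 0.0853
grip_force: 0.0
```

```bash
python3 - <<'E'
from h import *
st();go(-.045,-.26,.1,90)
E
```

```text
t 6.2167 g [-131.8 -158.2  107.4] Fg [ 1.  -0.1  0.2] q [-0.07  0.22 -0.39  0.94 -0.    0.04]
shift [ -86.9 -101.7    8.4] turn [0.009 0.009 1.569]
```

>>> {"name": "step_arm", "arguments": {
  "moves": [
    [[-10,-20,0],[0,0,0.12],40],
    [[-20,-40,0],[0,0,0.24],40],
    [[-30,-60,0],[0,0,0.36],40],
    [[-45,-80,0],[0,0,0.48],40],
    [[-60,-95,0],[0,0,0.6],40],
    [[-75,-100,0],[0,0,0.72],40],
    [[-80,-100,0],[0,0,0.84],40],
    [[-80,-100,0],[0,0,0.96],40]
  ]
}}

```text
clock: 6.88
tcp_pos: [0.5566, -0.0651, 0.1012]
orientation: [0.001, 0.516, 0.857, 0.0]
wrist_force: [0.1, 0.9, -0.4]
finger_gap: 0.0399
grip_force: 0.0
```

```bash
python3 - <<'E'
from h import *
st();go(-.052,-.26,.1,90)
E
```

```text
t 6.8833 g [ -54.6 -259.7  101.2] Fg [-0.   0.9 -0.4] q [-0.26  0.36 -0.22  0.99 -0.    0.82]
shift [-1.7  2.   1.2] turn [0.002 0.001 0.602]
```

>>> {"name": "step_arm", "arguments": {
  "moves": [
    [[-2,2,0],[0,0,0.12],40],
    [[-2,2,0],[0,0,0.24],40],
    [[-2,2,0],[0,0,0.36],40],
    [[-2,2,0],[0,0,0.48],40],
    [[-2,2,10],[0,0,0.6],40],
    [[-2,2,30],[0,0,0.602],40],
    [[-2,2,50],[0,0,0.602],40],
    [[-2,2,50],[0,0,0.602],40]
  ]
}}

```text
clock: 7.55
tcp_pos: [0.5548, -0.064, 0.0478]
orientation: [-0.002, 0.744, 0.668, -0.002]
wrist_force: [-1.2, -0.5, -0.9]
finger_gap: 0.0404
grip_force: 0.0
```

```bash
python3 - <<'E'
from h import *
st();go(-.052,-.26,.007,90)
crop('c3.png',[('top',(150,270,130,350)),('side',(195,315,130,350))],2.5)
E
```

```text
t 7.55 g [ -56.5 -258.9   47.8] Fg [-1.1 -0.7 -0.9] q [-0.26  0.41 -0.29  0.88 -0.    1.42]
shift [-1.2  4.7 40.8] turn [-0.006 -0.001  0.007]
```

View pics/c3.png

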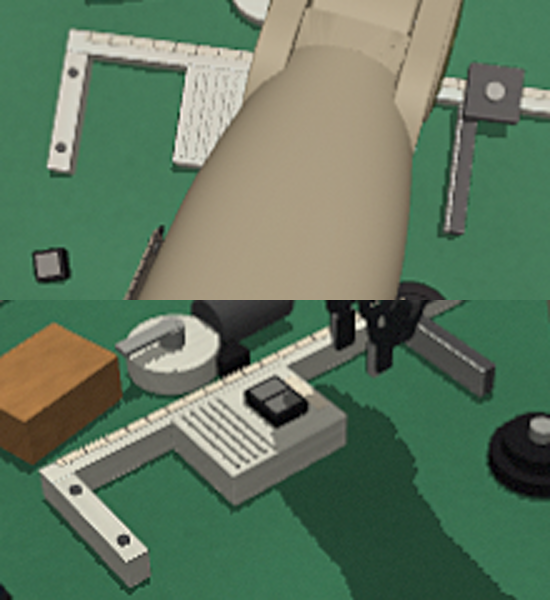

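The unit lies flush along the fence, and its left end is about 95 mm from the stop. The fingers hang clear between the unit and the jaw, so I'll descend and push +y.

>>> {"name": "step_arm", "arguments": {
  "moves": [
    [[0,4,0],[0,0,0.007],40],
    [[0,4,12],[0,0,0.007],40],
    [[0,4,24],[0,0,0.007],40],
    [[0,4,33],[0,0,0.007],40],
    [[0,4,38],[0,0,0.007],40],
    [[0,4,38],[0,0,0.007],40]
  ]
}}

```text
clock: 8.15
tcp_pos: [0.5605, -0.0648, 0.0132]
orientation: [-0.001, 0.746, 0.666, -0.001]
wrist_force: [-0.4, 0.3, -0.3]
finger_gap: 0.04
grip_force: 0.0
```

```bash
python3 - <<'E'
from h import *
st();go(-.052,-.24,.007,90)
E
```

```text
t 8.15 g [ -50.7 -259.    13.2] Fg [-0.4  0.3 -0.3] q [-0.26  0.45 -0.32  0.8  -0.    1.43]
shift [19.  -1.3  6.2] turn [-0.002 -0.     0.   ]
```

>>> {"name": "step_arm", "arguments": {
  "moves": [
    [[10,-1,4],[0,0,0],40],
    [[20,-1,4],[0,0,0],40],
    [[26,-1,4],[0,0,0],40],
    [[31,-1,4],[0,0,0],40],
    [[36,-1,4],[0,0,0],40],
    [[41,-1,4],[0,0,0],40],
    [[46,-1,4],[0,0,0],40],
    [[51,-1,4],[0,0,0],40]
  ]
}}

```text
clock: 8.82
tcp_pos: [0.5657, -0.0144, 0.0102]
orientation: [0.0, 0.746, 0.665, -0.001]
wrist_force: [-1.0, -5.1, 3.3]
finger_gap: 0.0402
grip_force: 2.7
```

```bash
python3 - <<'E'
from h import *
st();go(-.052,-.14,.01,90)
E
```

```text
t 8.8167 g [ -51.3 -208.3   10.2] Fg [-0.5 -5.2  3.3] q [-0.17  0.46 -0.32  0.79 -0.    1.52]
shift [68.3 -0.7  0.1] turn [-0.     0.002 -0.   ]
```

>>> {"name": "step_arm", "arguments": {
  "moves": [
    [[6,0,0],[0,0,0],40],
    [[12,0,0],[0,0,0],40],
    [[18,0,0],[0,0,0],40],
    [[24,0,0],[0,0,0],40],
    [[30,0,0],[0,0,0],40],
    [[36,0,0],[0,0,0],40],
    [[42,0,0],[0,0,0],40],
    [[48,0,0],[0,0,0],40]
  ]
}}

```text
clock: 9.48
tcp_pos: [0.571, 0.0332, 0.0102]
orientation: [0.0, 0.746, 0.665, -0.001]
wrist_force: [-1.2, -6.3, 2.8]
finger_gap: 0.0403
grip_force: 2.8
```

```bash
python3 - <<'E'
from h import *
st();go(-.052,-.14,.01,90)
crop('c4.png',[('top',(150,270,130,350)),('side',(195,315,130,350))],2.5)
E
```

```text
t 9.4833 g [ -51.5 -160.4   10.2] Fg [-0.5 -6.4  2.8] q [-0.08  0.47 -0.3   0.8  -0.    1.6 ]
shift [20.4 -0.5  0.1] turn [-0.001  0.002 -0.   ]
```

View pics/c4.png

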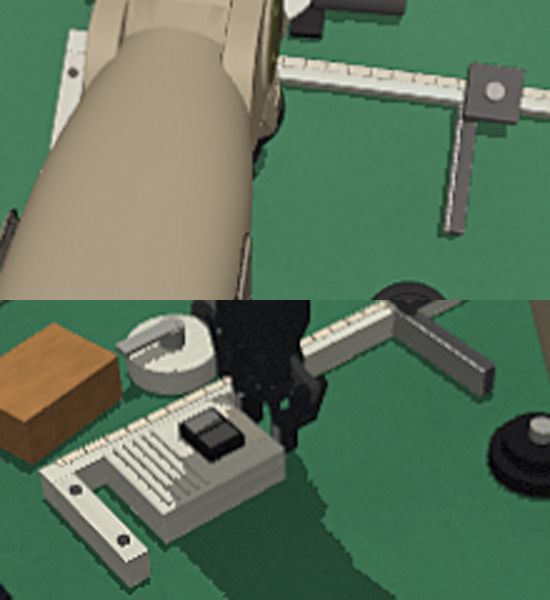

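The unit is sliding along the fence and has roughly 30 mm left to the stop, with the connector clear of the hand. I'll continue and slow down near the stop.

>>> {"name": "step_arm", "arguments": {
  "moves": [
    [[5,0,0],[0,0,0],40],
    [[10,0,0],[0,0,0],40],
    [[14,0,0],[0,0,0],40],
    [[17,0,0],[0,0,0],40],
    [[20,0,0],[0,0,0],40],
    [[22,0,0],[0,0,0],40],
    [[24,0,0],[0,0,0],40]
  ]
}}

```text
clock: 10.17
tcp_pos: [0.5738, 0.0569, 0.01]
orientation: [0.0, 0.746, 0.665, -0.001]
wrist_force: [-1.3, -4.4, 4.1]
finger_gap: 0.0398
grip_force: 2.8
```

>>> {"name": "step_arm", "arguments": {
  "moves": [
    [[1,0,0],[0,0,0],40],
    [[2,0,0],[0,0,0],40],
    [[3,0,0],[0,0,0],40],
    [[3,0,0],[0,0,0],40]
  ]
}}

```text
clock: 10.5
tcp_pos: [0.5741, 0.06, 0.01]
orientation: [0.0, 0.746, 0.666, -0.001]
wrist_force: [-1.0, -5.2, 3.8]
finger_gap: 0.0401
grip_force: 2.4
```

>>> {"name": "step_arm", "arguments": {
  "moves": [
    [[1,0,0],[0,0,0],40],
    [[2,0,0],[0,0,0],40],
    [[2,0,0],[0,0,0],40]
  ]
}}

```text
clock: 10.75
tcp_pos: [0.5742, 0.0607, 0.01]
orientation: [0.001, 0.747, 0.665, -0.002]
wrist_force: [-2.5, -9.5, 4.1]
finger_gap: 0.0398
grip_force: 4.6
```

>>> {"name": "step_arm", "arguments": {
  "moves": [
    [[1,0,0],[0,0,0],40],
    [[2,0,0],[0,0,0],40],
    [[2,0,0],[0,0,0],40]
  ]
}}

```text
clock: 11.0
tcp_pos: [0.5742, 0.0608, 0.01]
orientation: [0.002, 0.747, 0.665, -0.003]
wrist_force: [-2.0, -15.6, 5.9]
finger_gap: 0.0403
grip_force: 8.0
```

It's at the stop: stalled at gauge y = -0.1326 (about -0.131 expected) with the force rising. I'll back off, lift clear and check.

>>> {"name": "step_arm", "arguments": {
  "moves": [
    [[-6,0,0],[0,0,0],40],
    [[-20,0,0],[0,0,0],40],
    [[-40,0,-10],[0,0,0],40],
    [[-50,0,-50],[0,0,0],40],
    [[-80,0,-90],[0,0,0],20],
    [[-120,0,-110],[0,0,0],0],
    [[-160,-5,-110],[0,0,0],0],
    [[-200,-10,-110],[0,0,0],0]
  ]
}}

```text
clock: 11.67
tcp_pos: [0.545, -0.1283, 0.1222]
orientation: [0.002, 0.746, 0.666, 0.002]
wrist_force: [0.6, -0.8, -0.7]
finger_gap: 0.0001
grip_force: 0.0
```

>>> {"name": "step_arm", "arguments": {
  "moves": [
    [[-40,-5,0],[0,0,0],0],
    [[-70,-5,0],[0,0,0],0],
    [[-70,-5,0],[0,0,0],0],
    [[-70,-5,0],[0,0,0],0]
  ]
}}

```text
clock: 12.0
tcp_pos: [0.5301, -0.1973, 0.1194]
orientation: [-0.001, 0.747, 0.664, 0.0]
wrist_force: [0.5, -0.0, -0.5]
finger_gap: -0.0003
grip_force: 0.0
```

```bash
python3 - <<'E'
from h import *
st();go(-.07,-.405,.012,90)
im=shot('top','t5.png')
L=fit('top',leftedge(im,165,200,185,212),.035)
crop('c5.png',[('top',(150,270,130,350)),('side',(195,315,130,350))],2.5)
E
```

```text
t 12.0 g [ -65.8 -394.1  119.4] Fg [ 0.5  0.  -0.5] q [-0.5   0.35 -0.18  1.04  0.    1.19]
shift [-11.1  -4.1 107.4] turn [-0.001 -0.001 -0.003]
```

View pics/c5.png

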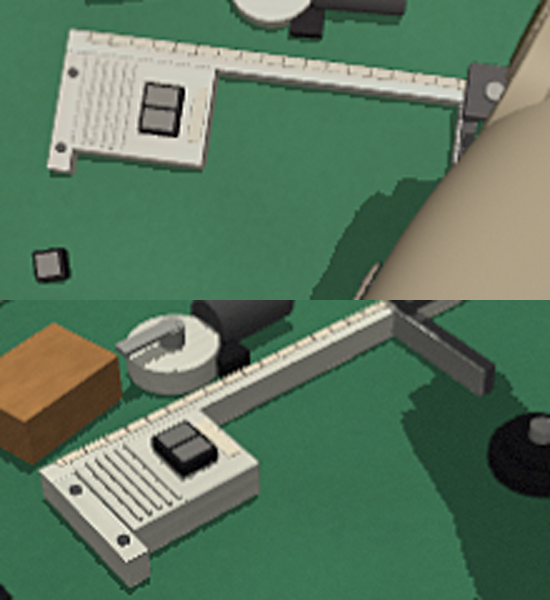

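The unit appears home: no gap shows at the fence or the stop in either view, and the jaw hasn't moved. I'll put the shut fingers down outside the jaw and check the unit's position numerically.

>>> {"name": "step_arm", "arguments": {
  "moves": [
    [[-11,-4,20],[0,0,-0.003],0],
    [[-11,-4,45],[0,0,-0.003],0],
    [[-11,-4,70],[0,0,-0.003],0],
    [[-11,-4,90],[0,0,-0.003],0],
    [[-11,-4,102],[0,0,-0.003],0],
    [[-11,-4,106],[0,0,-0.003],0],
    [[-11,-4,106],[0,0,-0.003],0]
  ]
}}

```text
clock: 12.73
tcp_pos: [0.5245, -0.2041, 0.0125]
orientation: [-0.002, 0.744, 0.668, -0.001]
wrist_force: [-0.4, 0.4, 0.4]
finger_gap: -0.0
grip_force: 0.0
```

```bash
python3 - <<'E'
from h import *
st();go(-.07,-.38,.012,90)
im=cv2.imread('pics/t5.png')[:,:,::-1].copy()
# unit right edge (top, z .035) from the right, connector blob
g=im[:,:,0].astype(float)
pts=[(225-f,r) for r in range(182,212) if (f:=first(g[r,195:226][::-1],140)) is not None]
e=fit('top',pts,.035);P=(e[1]-G)@A;d=e[0]@A;print('right edge',P,d,len(pts))
c=im[178:208,182:206];m=(c.max(2)<60).astype('uint8')
k=cv2.findNonZero(m);r=cv2.minAreaRect(k);print(r,(ray('top',[np.array(r[0])+[182,178]],.049)[0,:2]-G)@A)
E
```

```text
t 12.7333 g [ -70.5 -401.5   12.5] Fg [-0.5  0.4  0.4] q [-0.51  0.45 -0.32  0.8  -0.    1.17]
shift [21.5  0.7  0.5] turn [-0.003 -0.001  0.006]
right edge [-0.05220561 -0.12030407] [ 9.99999982e-01 -3.51246998e-05] 30
((12.338150024414062, 15.552022933959961), (15.737919807434082, 19.69140625), 8.746161460876465) [-0.04686072 -0.08001086]
```

The unit's right edge is at y = -0.1203 and parallel to the gauge, so it is home. Now I'll push the jaw.

>>> {"name": "step_arm", "arguments": {
  "moves": [
    [[12,0,0],[0,0,0.006],0],
    [[20,0,0],[0,0,0.006],0],
    [[25,0,0],[0,0,0.006],0],
    [[30,0,0],[0,0,0.006],0],
    [[37,0,0],[0,0,0.006],0],
    [[45,0,0],[0,0,0.006],0],
    [[53,0,0],[0,0,0.006],0],
    [[61,0,0],[0,0,0.006],0]
  ]
}}

```text
clock: 13.4
tcp_pos: [0.5326, -0.1452, 0.0142]
orientation: [0.0, 0.747, 0.664, -0.0]
wrist_force: [0.5, -3.2, 1.8]
finger_gap: 0.0004
grip_force: 1.4
```

>>> {"name": "step_arm", "arguments": {
  "moves": [
    [[8,0,0],[0,0,0],0],
    [[16,0,0],[0,0,0],0],
    [[24,0,0],[0,0,0],0],
    [[32,0,0],[0,0,0],0],
    [[40,0,0],[0,0,0],0],
    [[48,0,0],[0,0,0],0],
    [[56,0,0],[0,0,0],0],
    [[64,0,0],[0,0,0],0]
  ]
}}

```text
clock: 14.07
tcp_pos: [0.5395, -0.0811, 0.0137]
orientation: [-0.0, 0.747, 0.665, -0.0]
wrist_force: [0.6, -2.9, 1.8]
finger_gap: -0.0001
grip_force: 1.4
```

```bash
python3 - <<'E'
from h import *
st();go(-.07,-.148,.012,90)
E
```

```text
t 14.0667 g [ -69.7 -277.6   13.7] Fg [ 0.9 -2.8  1.8] q [-0.3   0.42 -0.37  0.78 -0.    1.39]
shift [129.6  -0.6   1.6] turn [-0.001  0.    -0.003]
```

>>> {"name": "step_arm", "arguments": {
  "moves": [
    [[8,0,0],[0,0,0],0],
    [[16,0,0],[0,0,0],0],
    [[24,0,0],[0,0,0],0],
    [[32,0,0],[0,0,0],0],
    [[40,0,0],[0,0,0],0],
    [[48,0,0],[0,0,0],0],
    [[56,0,0],[0,0,0],0],
    [[64,0,0],[0,0,0],0]
  ]
}}

```text
clock: 14.73
tcp_pos: [0.5467, -0.0175, 0.0135]
orientation: [-0.001, 0.747, 0.665, -0.001]
wrist_force: [0.2, -1.5, 2.7]
finger_gap: -0.0002
grip_force: 1.4
```

>>> {"name": "step_arm", "arguments": {
  "moves": [
    [[8,0,0],[0,0,0],0],
    [[16,0,0],[0,0,0],0],
    [[23,0,0],[0,0,0],0],
    [[30,0,0],[0,0,0],0],
    [[36,0,0],[0,0,0],0],
    [[42,0,0],[0,0,0],0],
    [[46,0,0],[0,0,0],0],
    [[50,0,0],[0,0,0],0]
  ]
}}

```text
clock: 15.4
tcp_pos: [0.5523, 0.0318, 0.0134]
orientation: [-0.001, 0.747, 0.665, -0.001]
wrist_force: [-1.3, -1.4, 1.4]
finger_gap: 0.0
grip_force: 1.2
```

>>> {"name": "step_arm", "arguments": {
  "moves": [
    [[2,0,0],[0,0,0],0],
    [[4,0,0],[0,0,0],0],
    [[6,0,0],[0,0,0],0],
    [[8,0,0],[0,0,0],0],
    [[9,0,0],[0,0,0],0],
    [[10,0,0],[0,0,0],0]
  ]
}}

```text
clock: 15.9
tcp_pos: [0.5536, 0.0413, 0.0134]
orientation: [-0.001, 0.747, 0.665, -0.001]
wrist_force: [-1.9, -1.5, 0.3]
finger_gap: -0.0004
grip_force: 1.0
```

```bash
python3 - <<'E'
from h import *
st();go(-.07,-.148,.012,90)
E
```

```text
t 15.9 g [ -69.7 -154.4   13.4] Fg [-1.7 -1.7  0.3] q [-0.07  0.44 -0.34  0.79 -0.    1.62]
shift [ 6.4 -0.3  1.4] turn [-0.002  0.    -0.003]
```

>>> {"name": "step_arm", "arguments": {
  "moves": [
    [[1,0,0],[0,0,0],0],
    [[2,0,0],[0,0,0],0],
    [[3,0,0],[0,0,0],0],
    [[4,0,0],[0,0,0],0],
    [[4,0,0],[0,0,0],0]
  ]
}}

```text
clock: 16.32
tcp_pos: [0.5545, 0.0454, 0.0136]
orientation: [-0.0, 0.747, 0.665, -0.0]
wrist_force: [-0.3, -1.8, -0.3]
finger_gap: -0.0
grip_force: 0.7
```

>>> {"name": "step_arm", "arguments": {
  "moves": [
    [[1,0,0],[0,0,0],0],
    [[2,0,0],[0,0,0],0],
    [[2,0,0],[0,0,0],0]
  ]
}}

```text
clock: 16.57
tcp_pos: [0.5546, 0.0459, 0.0137]
orientation: [0.001, 0.748, 0.664, -0.001]
wrist_force: [-1.8, -7.4, -0.7]
finger_gap: 0.0002
grip_force: 3.5
```

>>> {"name": "step_arm", "arguments": {
  "moves": [
    [[1,0,0],[0,0,0],0],
    [[2,0,0],[0,0,0],0],
    [[2,0,0],[0,0,0],0]
  ]
}}

```text
clock: 16.82
tcp_pos: [0.5546, 0.0459, 0.0137]
orientation: [0.002, 0.748, 0.664, -0.003]
wrist_force: [-3.1, -13.0, 1.2]
finger_gap: 0.0001
grip_force: 6.8
```

>>> {"name": "step_arm", "arguments": {
  "moves": [
    [[1,0,0],[0,0,0],0],
    [[2,0,0],[0,0,0],0],
    [[2,0,0],[0,0,0],0]
  ]
}}

```text
clock: 17.07
tcp_pos: [0.5545, 0.046, 0.0137]
orientation: [0.003, 0.748, 0.663, -0.005]
wrist_force: [-4.1, -19.4, 1.9]
finger_gap: 0.0002
grip_force: 10.0
```

The jaw has met the unit: stalled at y = -0.150 with the force rising. I'll back off, move away and check.

>>> {"name": "step_arm", "arguments": {
  "moves": [
    [[-4,0,0],[0,0,0],0],
    [[-15,0,0],[0,0,0],0],
    [[-30,0,0],[0,0,0],0],
    [[-40,0,-30],[0,0,0],0],
    [[-50,0,-70],[0,0,0],0],
    [[-80,0,-110],[0,0,0],0],
    [[-120,0,-130],[0,0,0],0],
    [[-160,0,-140],[0,0,0],0]
  ]
}}

```text
clock: 17.73
tcp_pos: [0.5399, -0.099, 0.1549]
orientation: [0.002, 0.746, 0.666, 0.002]
wrist_force: [2.1, -0.3, -0.1]
finger_gap: -0.0002
grip_force: 0.0
```

>>> {"name": "step_arm", "arguments": {
  "moves": [
    [[-38,0,-5],[0,0,0],0],
    [[-76,0,-10],[0,0,0],0],
    [[-76,0,-10],[0,0,0],0],
    [[-76,0,-10],[0,0,0],0]
  ]
}}

```text
clock: 18.07
tcp_pos: [0.5292, -0.1761, 0.1614]
orientation: [0.001, 0.748, 0.663, 0.001]
wrist_force: [-0.2, -0.1, -0.6]
finger_gap: 0.0001
grip_force: 0.0
```

```bash
python3 - <<'E'
from h import *
st()
crop('c6.png',[('top',(150,270,130,350)),('side',(195,315,130,350))],2.5)
E
```

```text
t 18.0667 g [ -69.1 -373.2  161.4] Fg [-0.2 -0.1 -0.6] q [-0.47  0.31 -0.13  1.13  0.    1.23]
```

View pics/c6.png

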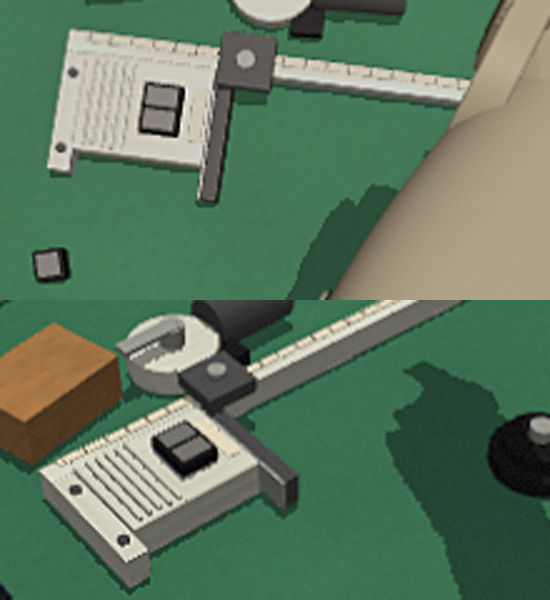

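The unit sits against the fence and stop, and the jaw's face is against its right end (about (215,130) in the top crop). The bystanders I can see haven't moved, and the arm is clear.

```bash
python3 -c "
from h import *
print(env.hand_in())"
```

```text
the job is handed in; nothing more can be done
None
```

I handed the job in at about 18 s: the unit is flush against the back fence and side stop, the jaw was then pushed up to its other end, and the arm is clear; the judge returned no verdict.

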